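# Set the inspection lamp and pin its boom over the specimen dish

## Task

Turn the inspection lamp's dimmer sleeve to 4. Then pull up the lock plunger on the boom, slide the lamp section along to the next hole on the side where the petri dish stands, so that the lamp is right over the dish, and let the pin go fully home in that hole. Finish holding: keep hold of the plunger knob with the pin home and do not let go of it; the dish and everything else on the bench stay where they stand.

Things in the scene. Friction and masses are not known exactly. Their poses are not given: they have to be found in the camera images.
- stand: Heavy boom stand, does not move: grey base plate (170 x 210 x 18 mm), round 25 mm steel column, and on it a fixed level 22 mm square bar, axis at height 205 mm, along the stand's own +y. Origin: on the column's axis at table height, z up. The bar's top has 10.5 mm holes 40 mm apart. On its free end slides the lamp section. Nothing on the stand rises above 270 mm with the pin home.
- section (a joint): Slide of the lamp section (white 32 mm square tube, 180 mm long, top at height 221 mm, lamp at its outer end) along the bar, in m: 0 at the start hole, + outwards (stand's +y). Holes at -0.040, 0, +0.040; end stops at -0.055 and +0.055. With the pin home there is about 1 mm of play each way; with it pulled, 2 to 3 N of friction.
- plunger (a joint): Travel of the lock plunger in m: 0 = 8 mm round-nosed pin fully home in a hole, + = pulled straight up, stop at 0.012. Clear of the hole from about 0.009; set down between holes the pin rests on the bar at 0.009. A spring pushes it down, 4 N at home, 9 N fully pulled; it goes home by itself if let down within 2 mm of a hole.
- knob: Black round ribbed pull knob of the lock plunger, upright, 24 mm in diameter, 22 mm tall, gripped round its side from above. Origin: centre of its underside, 246 mm above the table with the pin home. It moves with plunger and section. Under it a 20 mm round steel neck, 24 mm tall, stands on the tube. It is 190 mm nearer the column than the lamp.
- dimmer (a joint): Angle of the dimmer sleeve in rad, growing clockwise seen from above: number k (0 to 6) is at k x 0.349 (20 degrees), so 4 is at 1.396. A spring ball clicks into each number (peak about 0.06 N m) and draws the sleeve to the nearest one when let go; stops at 0 and 6. It starts at one of 0, 1, 2.
- sleeve_top (a point): Centre of the top of the dimmer sleeve: black upright ribbed cylinder, 42 mm in diameter, 38 mm tall, on the lamp, top at height 261 mm. A white index line runs from its centre to its rim. Round its foot a white fixed flange (76 mm wide, top at 221 mm) bears the numbers 0 to 6, 20 degrees apart, rising clockwise; 3 lies in the stand's +x from the centre, 0 lies 60 degrees anticlockwise of 3.
- lamp_face (a point): Centre of the lamp's round lens, underneath the lamp on the sleeve's axis, 123 mm above the table. This has to come over the dish.
- dish: Open glass petri dish, 60 mm in diameter, 13 mm tall, holding a black round specimen mount (30 mm); loose on the table. Origin: centre of its underside. It stands under the lamp's place at one of the two neighbouring holes (section at about +0.040 or -0.040), within 6 mm; a jar stands under the other.
- jar: Amber sample jar with white cap, 36 mm in diameter, 64 mm tall, loose, under the lamp's place at the other hole. Origin: centre of its underside. To be left alone.
- mount: Spare black specimen mount, disc of 30 mm diameter, 14 mm tall, loose on the table near the lamp on the robot's side. Origin: centre of its underside. To be left alone.
- tweezers: Steel tweezers, about 120 mm long, 15 mm wide, 5 mm thick, lying loose on the table on the robot's side of the boom. Origin: centre of the underside. To be left alone.
- slide_box: Grey slide box, 85 x 95 x 30 mm, loose on the table on the far side of the boom. Origin: centre of its underside. To be left alone.
- weigh_bottle: Small glass weighing bottle with knobbed lid, 43 mm in diameter, 52 mm tall, loose, left of the lamp. Origin: centre of its underside. To be left alone.
- small_beaker: Small empty glass beaker, 60 mm in diameter, 70 mm tall, loose, right of the stand. Origin: centre of its underside. To be left alone.
Things that resemble listed ones, but are neither listed nor needed, are in the scene too. What is meant by the dish is not red, and is the larger of those in its own colour.

How it is judged (in metres and radians):
On the way, in this order (a step that is already met when the one before it is completed fails the run):
1. the dimmer sleeve is set to 4 while the lamp section is still pinned in its start hole (value of joint dimmer between 1.276 and 1.516 rad and value of joint plunger below 0.002 m), for 0.3 s.
2. the lock plunger is pulled up until its pin is clear of the hole (value of joint plunger above 0.0085 m), for 0.1 s.
At the end, for the whole second after the job is handed in: Dimmer sleeve at 4 (within 0.12 rad), lamp centre within 15 mm of the dish's centre seen from above, lock pin home in that hole (plunger within 2 mm of fully down), section at rest, and the fingers still holding the plunger knob with more than 2 N, all through the last second (all of step 1 and horizontal distance between lamp_face and dish below 0.015 m and contact force between the fingers and knob above 2 N and velocity of joint section between -0.01 and 0.01 m/s); the arm keeps its last pose, push and grip.
It fails at once if the dish is pushed about (distance of dish from where it was at the start of the episode above 0.01 m).
It fails at once if the jar is pushed about or knocked over (distance of jar from where it was at the start of the episode above 0.01 m).
It fails at once if another thing on the bench is disturbed (distance of any of mount, tweezers, slide_box, weigh_bottle, small_beaker from where it was at the start of the episode above 0.015 m).
It also fails if it takes over 45 s, if anything falls off the work surface, if the arm or the gripper's body presses on something with over 40 N, if the wrist force passes 120 N, or if a joint passes its speed limit or range.

## Robot

A 7-joint arm with a two-finger parallel gripper is mounted at the origin on the work surface. World frame = base frame: x ahead of the robot, y to its left, z up, the work surface at z = 0. Lengths are in mm, angles in rad, forces in N, time in s.
With the tool pointing down it reaches from about 350 to 900 mm from the base axis. Payload 7.2 kg.
Tool frame: the origin (TCP) lies between the finger pads; the fingertips stand robot.tips_ahead ahead of it and the grasp point (between the pads) lies 6 mm ahead of it (robot.tips_ahead is the distance from the TCP to the fingertips, in mm); z points along the fingers, x is the direction in which the jaws open and shut, and the axes are right-handed (so a half turn about z gives the same grasp; the last joint's range is limited). The gripper opens to 88 mm and grips with 3 to 60 N. Pads are 20 mm wide; open, the fingers measure 115 mm over their backs; the gripper's body (75 mm by 178 mm) begins 61 mm behind the grasp point.
Start: joints at [-1.2, 0.411, -0.013, 1.596, 0.006, 1.134, -0.082], TCP at [265.543, 565.787, 247.653] pointing down, gripper open.
Joint ranges: [-2.95, 2.95], [-0.29, 1.99], [-1.47, 1.44], [0.14, 2.54], [-1.03, 4.17], [0.13, 1.85], [-2.86, 2.86]. Speed limits (rad/s): [2.39, 2.39, 3.01, 3.01, 3.14, 3.14, 3.14].

## Interface

Orientations are given as [roll, pitch, yaw] about the fixed x, y, z axes, in that order (R = Rz(yaw) Ry(pitch) Rx(roll)).
In Python, from bench import robot gives the robot as it stands.
- The arm moves only by the tool carry_out, never from a script. Its argument "moves" is a list of rows, each an object of numbers: "tx", "ty", "tz": the shift along the tool's x, y, z in mm; "wx", "wy", "wz": the turn, a rotation vector about the tool's x, y, z in degrees; "grip": the closure, from 0 (fully open) to 1 (shut). In form: [{"tx": .., "ty": .., "tz": .., "wx": .., "wy": .., "wz": .., "grip": ..}, ...]. A call has exactly 8 rows; each row is the pose to reach, as a shift and turn from the pose commanded when the call began, along the tool's axes at that moment; what a row does not reach only later rows make up. A row lasts 1/12 s, in which the tool goes at most 41.7 mm and 7.16 degrees, less where a joint would pass 70% of its speed; a pose out of reach is approached as far as the arm can. A call with a gripper value outside its range is refused whole. The fingers move at their own pace and stop on an object; "squeeze" is the grip in N (left out, the last holds). Time passes only in rows, so rows that repeat a pose let the fingers close, or fill a call up. It gives the time, the measured TCP pose, the force and the opening at its end, in the units of the state.
- robot.observe(): the state, without advancing time (a new reading comes with each control period).
- robot.camera(name): name is "side" or "top" or "wrist"; returns a dict with "frame" (480x640x3 uint8, red, green, blue), "range_z" (480x640 float32, mm along the optical axis (not along the pixel's ray), 0 where there is no reading), "vertical_fov" (degrees; the focal length in pixels is half the picture's height over the tangent of half this angle, whatever the lens; pixels are square), "cx", "cy" (the principal point, pixels), "R" (3x3) and "t" (3): a world point X has camera coordinates R X + t. Camera axes: x right, y down, z forward; pixel columns grow to the right and rows downward; lengths in mm; the calibration is good to about 2 mm. A picture is of the moment at which its call begins.
- robot.sign_off(): hands the job in, once; it reports no verdict.
The state is a dict: "clock": time; "joint_pos": joint angles; "dq": joint speeds; "effort": joint torques, N m; "ee_pos": TCP position; "orientation": TCP orientation; "contact_force": force on the tool from outside, world axes, zero at the start; "wrist_torque": the same for the moment, N m; "opening": opening from 0.0 (shut) to 1.0 (fully open).
Only numpy, scipy, OpenCV 4.12 (cv2) and the standard library are available. Lean on these libraries where they do the work, as an engineer would, in place of code of your own. Each camera call takes 0.05 s, during which the arm holds its last target. There are 200 camera calls.

## Working session

There is one attempt and no reset: what is moved stays moved. The work goes in short steps, Python scripts to look and compute and a tool call to move; the robot and the scene stay as the last step left them, time stands still between calls to the robot, and variables do not carry over. Pictures are saved under pics/ and viewed, about 8 in all and at most 12, crops included, and the job is handed in when it is done.

Besides the shell and the picture viewer there is one more tool, called as a command line: name --argument value ..., lists and objects as JSON in quotes. carry_out: Moves the arm, as the interface text tells. Its arguments: {"type":"object","properties":{"moves":{"type":"array"},"squeeze":{"type":"number"}},"required":["moves"]}

```bash
ls; mkdir -p pics; cat > h.py <<'E'
import numpy as np,cv2
from bench import robot
def cam(n):
    c=robot.camera(n); c['f']=240/np.tan(np.radians(c['vertical_fov'])/2); return c
def ray(c,u,v,z):
    R=np.array(c['R']);t=np.array(c['t'])
    o=-R.T@t; d=R.T@np.array([(u-c['cx'])/c['f'],(v-c['cy'])/c['f'],1])
    return o+d*(z-o[2])/d[2]
def pt(c,u,v):
    z=c['range_z'][v,u]; return np.array(c['R']).T@(z*np.array([(u-c['cx'])/c['f'],(v-c['cy'])/c['f'],1])-np.array(c['t']))
def proj(c,X):
    p=np.array(c['R'])@X+np.array(c['t']); return c['cx']+c['f']*p[0]/p[2],c['cy']+c['f']*p[1]/p[2]
E
python3 - <<'E'
from h import *
import pickle
for n in ['top','side']:
    c=cam(n); pickle.dump(c,open(n+'.pkl','wb')); cv2.imwrite(f'pics/{n}1.png',c['frame'][:,:,::-1])
    print(n,c['vertical_fov'],c['cx'],c['cy'],np.round(c['R'],3).tolist(),np.round(c['t']))
s=robot.observe(); print(s, robot.tips_ahead)
E
```

```text
pics
top 52.620571819658686 315.2728041185271 242.07959612071647 [[0.151, -0.988, 0.0], [-0.967, -0.148, -0.208], [0.206, 0.031, -0.978]] [ -90.  573. 1145.]
side 55.77053797247964 313.73268375854855 242.46493295587675 [[-0.973, -0.229, 0.006], [-0.128, 0.52, -0.845], [0.19, -0.823, -0.535]] [ 566.  234. 1010.]
{'clock': 0.1, 'joint_pos': array([-1.20019266,  0.41182505, -0.01272445,  1.59695934,  0.00561325,
        1.13432045, -0.08221425]), 'dq': array([-2.64747492e-04, -1.78200826e-03, -1.18794325e-03, -2.94433783e-03,
       -2.25554302e-05, -2.44015903e-03,  1.19400669e-03]), 'effort': array([ 3.12420816e-03, -5.89090419e+01,  6.43889140e-01, -2.91708863e+01,
       -5.37833024e-02,  1.44059220e-02,  5.41064946e-05]), 'ee_pos': array([265.38348536, 565.38498888, 246.89030766]), 'orientation': array([3.14148115e+00, 1.47223041e-03, 1.13201954e+00]), 'contact_force': array([-0.02100055, -0.21144388,  0.35137668]), 'wrist_torque': array([ 0.02936827, -0.01303141, -0.03256956]), 'opening': 1.001076561161301} 25.0
```

View pics/top1.png

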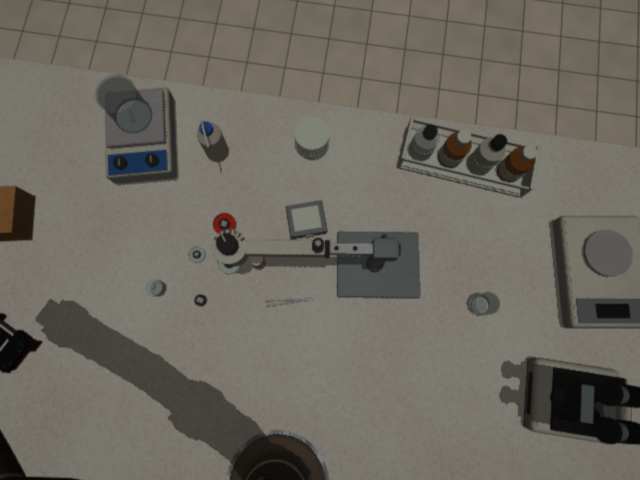

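View pics/side1.png

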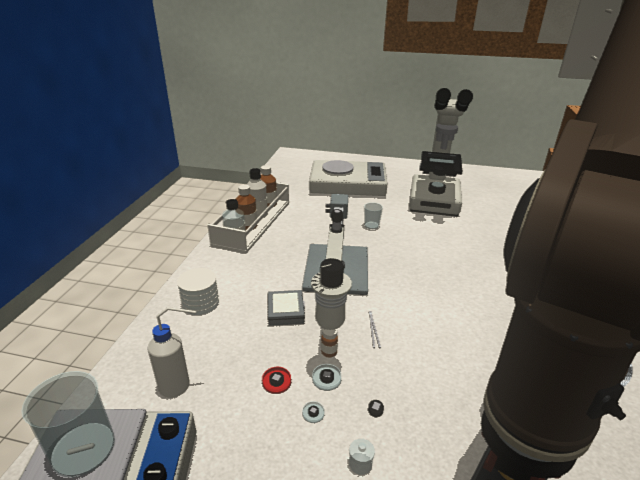

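The side view shows three dishes: a large clear one at (326,377), a red one at (277,380) and a small clear one at (313,412). The jar is at (328,343), nearer the column, so the dish should be on the outer side. The large clear one fits "not red, larger". I'll check this in one close crop and measure.

```bash
python3 - <<'E'
from h import *
import pickle
s=pickle.load(open('side.pkl','rb'));t=pickle.load(open('top.pkl','rb'))
a=cv2.resize(s['frame'][250:440,250:400,::-1],None,fx=3,fy=3,interpolation=2)
b=cv2.resize(t['frame'][205:305,185:345,::-1],None,fx=3,fy=3,interpolation=2)[:, :340]
b2=cv2.resize(t['frame'][225:265,205:245,::-1],(340,340),interpolation=2)[:270]
o=np.zeros((600,800,3),np.uint8);o[:570,:450]=a;o[:300,455:795]=b;o[305:575,455:795]=b2
cv2.imwrite('pics/crop1.png',o)
for n,(u,v) in dict(dish=(326,377),red=(277,380),small=(313,412),jar=(329,336)).items(): print(n,ray(s,u,v,8 if n!='jar' else 64),pt(s,u,v))
for n,(u,v,z) in dict(sleeve=(227,243,261),knob=(318,243,268),knobn=(318,243,246),colhead=(385,247,230),hole1=(337,248,216)).items(): print(n,ray(t,u,v,z),pt(t,u,v))
g=t['frame'].astype(int)
# base plate corners
m=((abs(g[:,:,0]-g[:,:,2])<15)&(g.sum(2)<330)&(g.sum(2)>150)).astype(np.uint8); m[:225]=0;m[300:]=0;m[:,:330]=0;m[:,425:]=0
r=cv2.minAreaRect(max(cv2.findContours(m,0,2)[0],key=cv2.contourArea));print(r)
P=[ray(t,u,v,18) for u,v in cv2.boxPoints(r)];print(np.round(P,1))
E
```

```text
dish [505.4881108  215.30183736   8.        ] [504.61468894 219.97280426  13.4350711 ]
red [600.22884105 246.07309191   8.        ] [598.36825512 251.29372117  14.38974518]
small [511.93042321 303.06161106   8.        ] [511.36809646 305.51071303  11.31611829]
jar [512.90585477 155.55641989  64.        ] [513.55790796 151.963824    60.47921468]
sleeve [507.95813746 170.34790568 261.        ] [507.97084652 170.36310905 260.92940622]
knob [534.89849253 -15.11824708 268.        ] [534.92660088 -15.1147524  267.86554967]
knobn [539.49783998 -14.54641547 246.        ] [534.92660088 -15.1147524  267.86554967]
colhead [ 555.80813111 -155.93945102  230.        ] [ 556.08915195 -156.08444589  228.73360201]
hole1 [541.09863767 -55.79688397 216.        ] [541.2147577  -55.80544477 215.43216777]
((375.0, 264.0), (68.0, 90.0), 90.0)
[[ 625.8  -34.1   18. ]
 [ 661.1 -264.2   18. ]
 [ 486.4 -283.    18. ]
 [ 452.2  -59.6   18. ]]
```

View pics/crop1.png

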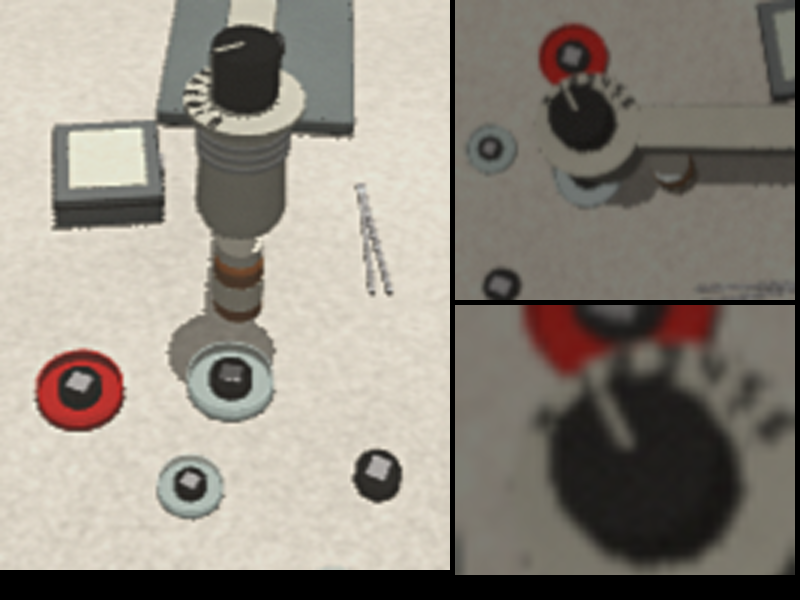

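The crop confirms the large clear dish, just outward of the lamp at about (505,218), with the jar on the column side. So the section goes to +0.040. Next I'll refine the poses from depth and read the index angle.

```bash
cat >> h.py <<'E'
def cloud(c):
    v,u=np.mgrid[:480,:640]; z=c['range_z']
    P=np.stack([(u-c['cx'])/c['f']*z,(v-c['cy'])/c['f']*z,z],-1)-np.array(c['t'])
    P=P@np.array(c['R']); P[z==0]=np.nan; return P
def top(c,x,y,r,z0,z1):
    P=cloud(c); m=(np.hypot(P[...,0]-x,P[...,1]-y)<r)&(P[...,2]>z0)&(P[...,2]<z1)
    q=P[m]; (cx,cy),rr=cv2.minEnclosingCircle(q[:,:2].astype(np.float32)); return m,q,np.array([cx,cy,rr,len(q),q[:,2].mean()])
E
python3 - <<'E'
from h import *
import pickle
s=pickle.load(open('side.pkl','rb'));t=pickle.load(open('top.pkl','rb'))
for n,c in (('top',t),('side',s)):
    m,q,r=top(c,508,170,32,255,266); print(n,'sleeve',r,np.median(q,0))
    L=c['frame'].sum(2); w=m&(L>np.percentile(L[m],50)+120); 
    for P in cloud(c)[w]: print('  w',np.round(P,1),round(np.degrees(np.arctan2(P[1]-r[1],P[0]-r[0])),1))
    m,q,r=top(c,535,-15,22,262,275) ; print('knob',r,np.median(q,0))
    P=cloud(c); B=P[(abs(P[...,2]-221)<3)&(P[...,1]>10)&(P[...,1]<110)&(abs(P[...,0]-525)<45)]
    k=np.polyfit(B[:,1],B[:,0],1);print('tube',k,np.degrees(np.arctan(k[0])),len(B))
m,q,r=top(s,505,218,40,5,17);print('dish',r)
m,q,r=top(t,505,218,40,5,17);print('dish top',r)
E
```

```text
top sleeve [508.27670288 173.19070435  21.44544029 326.         261.2690608 ] [507.93088101 172.99391889 261.31454051]
  w [524.5 185.9 262.1] 38.1
  w [525.  184.  261.5] 33.0
  w [522.9 183.6 261.6] 35.5
  w [520.7 183.1 262.1] 38.6
  w [521.4 181.5 260. ] 32.4
  w [518.5 182.5 262.8] 42.4
  w [518.9 180.6 262.4] 34.9
  w [517.3 180.7 260. ] 40.0
  w [517.3 178.3 261.5] 29.8
  w [515.4 180.6 259. ] 46.0
  w [515.3 178.  261.2] 34.6
  w [513.3 177.7 260.8] 42.1
  w [513.4 175.5 261.7] 23.9
  w [511.6 175.4 260.2] 33.4
  w [499.1 192.6 256.6] 115.4
knob [534.47564697 -14.83085251  12.18118477 108.         268.19055755] [534.01304011 -14.43438439 268.2484161 ]
tube [-1.35901058e-01  5.32180374e+02] -7.739144466719351 614
side sleeve [510.25836182 176.5776825   22.14867783 299.         260.61698132] [508.83004531 181.02019094 261.17047076]
  w [517.7 155.7 260. ] -70.4
  w [515.1 159.7 263. ] -74.1
  w [514.  155.3 260.3] -80.0
  w [511.9 156.7 261.6] -85.4
  w [509.9 157.3 262.3] -91.1
  w [502.3 157.5 261.4] -112.6
  w [526.8 166.3 261.1] -31.8
  w [529.2 180.7 261.5] 12.3
  w [515.3 176.3 260.8] -3.1
  w [513.2 177.9 262.3] 24.4
  w [511.6 176.4 261.5] -8.3
  w [509.8 176.2 261.7] -143.5
  w [521.8 180.8 260.6] 20.1
  w [519.7 182.2 261.9] 30.7
  w [517.7 182.8 262.7] 40.1
  w [516.2 181.  261.7] 36.7
  w [514.1 182.6 263.1] 57.4
  w [512.9 179.2 261. ] 44.8
  w [525.9 187.6 262.4] 35.4
  w [524.  187.9 262.9] 39.6
  w [522.7 185.2 261.3] 34.9
  w [520.9 184.9 261.3] 37.9
  w [519.4 183.5 260.6] 37.2
knob [536.3861084  -10.78958035  12.82585812  73.         266.99901819] [534.60247024  -7.49086308 267.85875559]
tube [-1.45000208e-01  5.34174860e+02] -8.250398909371475 358
dish [505.86001587 213.84455872  30.92965508 390.          11.29418056]
dish top [501.35665894 218.92459106  38.90487671  87.          10.24819431]
```

carry_out --moves '[{"tx": 0, "ty": 0, "tz": -40, "grip": 0}, {"tx": -20, "ty": 30, "tz": -80, "grip": 0}, {"tx": -42, "ty": 64, "tz": -100, "grip": 0}, {"tx": -64, "ty": 98, "tz": -110, "grip": 0}, {"tx": -86, "ty": 132, "tz": -110, "grip": 0}, {"tx": -108, "ty": 166, "tz": -110, "grip": 0}, {"tx": -130, "ty": 200, "tz": -110, "grip": 0}, {"tx": -152, "ty": 234, "tz": -110, "grip": 0}]'

```text
invalid input at $.moves[0]: expected keys tx, ty, tz, wx, wy, wz, grip
```

carry_out --moves '[{"tx": -22, "ty": 34, "tz": 0, "grip": 0}, {"tx": -44, "ty": 68, "tz": 0, "grip": 0}, {"tx": -66, "ty": 102, "tz": 0, "grip": 0}, {"tx": -88, "ty": 136, "tz": 0, "grip": 0}, {"tx": -100, "ty": 152, "tz": 0, "grip": 0}, {"tx": -100, "ty": 152, "tz": 0, "grip": 0}, {"tx": -100, "ty": 152, "tz": 0, "grip": 0}, {"tx": -100, "ty": 152, "tz": 0, "grip": 0}]'

```text
invalid input at $.moves[0]: expected keys tx, ty, tz, wx, wy, wz, grip
```

```bash
python3 - <<'E'
from h import *
import pickle
c=cam('wrist'); pickle.dump(c,open('w.pkl','wb')); cv2.imwrite('pics/w1.png',c['frame'][:,:,::-1])
s=robot.observe();print(s['clock'],s['ee_pos'],s['orientation'])
print('cam at',-np.array(c['R']).T@c['t'])
m,q,r=top(c,508,172,32,255,266); print('sleeve',r,np.median(q,0))
print(proj(c,np.array([508,172,261])))
E
```

```text
0.15 [265.4434626  565.46713861 247.01859533] [3.14148925e+00 1.20606287e-03 1.13197298e+00]
cam at [204.56936259 593.41681032 384.68155108]
sleeve [ 0.  0.  0.  0. nan] [nan nan nan]
(np.float64(-60.98696530725414), np.float64(849.5074879106037))h.py:19: RuntimeWarning: Mean of empty slice.
  q=P[m]; (cx,cy),rr=cv2.minEnclosingCircle(q[:,:2].astype(np.float32)); return m,q,np.array([cx,cy,rr,len(q),q[:,2].mean()])
  ret = ret.dtype.type(ret / rcount)
  return _methods._mean(a, axis=axis, dtype=dtype,
  ret = um.true_divide(
```

View pics/w1.png

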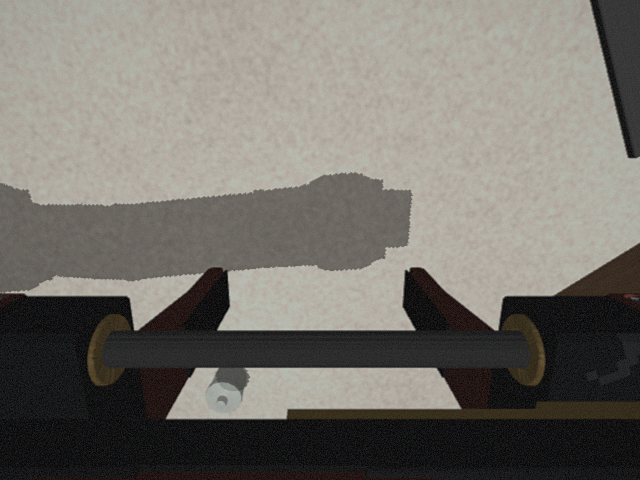

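carry_out --moves '[{"tx": 0, "ty": 0, "tz": -40, "wx": 0, "wy": 0, "wz": 0, "grip": 0}, {"tx": -14, "ty": 25, "tz": -70, "wx": 0, "wy": 0, "wz": 0, "grip": 0}, {"tx": -32, "ty": 57, "tz": -90, "wx": 0, "wy": 0, "wz": 0, "grip": 0}, {"tx": -50, "ty": 90, "tz": -105, "wx": 0, "wy": 0, "wz": 0, "grip": 0}, {"tx": -69, "ty": 124, "tz": -110, "wx": 0, "wy": 0, "wz": 0, "grip": 0}, {"tx": -89, "ty": 159, "tz": -110, "wx": 0, "wy": 0, "wz": 0, "grip": 0}, {"tx": -109, "ty": 194, "tz": -110, "wx": 0, "wy": 0, "wz": 0, "grip": 0}, {"tx": -129, "ty": 229, "tz": -110, "wx": 0, "wy": 0, "wz": 0, "grip": 0}]'

```text
clock: 0.82
ee_pos: [418.7, 349.9, 357.8]
orientation: [-3.142, -0.0, 1.132]
contact_force: [0.5, 0.5, 0.9]
opening: 1.002
```

carry_out --moves '[{"tx": -20, "ty": 35, "tz": 0, "wx": 0, "wy": 0, "wz": 0, "grip": 0}, {"tx": -40, "ty": 70, "tz": 0, "wx": 0, "wy": 0, "wz": 0, "grip": 0}, {"tx": -60, "ty": 105, "tz": 0, "wx": 0, "wy": 0, "wz": 0, "grip": 0}, {"tx": -80, "ty": 140, "tz": 0, "wx": 0, "wy": 0, "wz": 0, "grip": 0}, {"tx": -100, "ty": 175, "tz": 0, "wx": 0, "wy": 0, "wz": 0, "grip": 0}, {"tx": -121, "ty": 214, "tz": 0, "wx": 0, "wy": 0, "wz": 0, "grip": 0}, {"tx": -121, "ty": 214, "tz": 0, "wx": 0, "wy": 0, "wz": 0, "grip": 0}, {"tx": -121, "ty": 214, "tz": 0, "wx": 0, "wy": 0, "wz": 0, "grip": 0}]'

```text
clock: 1.48
ee_pos: [561.5, 148.0, 357.2]
orientation: [3.141, 0.001, 1.126]
contact_force: [0.2, 0.7, -0.4]
opening: 0.997
```

```bash
cat > look.py <<'E'
from h import *
import sys,pickle
c=cam('wrist'); pickle.dump(c,open('w.pkl','wb')); cv2.imwrite('pics/%s.png'%sys.argv[1],c['frame'][:,:,::-1])
s=robot.observe();print(s['clock'],s['ee_pos'],s['orientation'])
print('cam at',-np.array(c['R']).T@c['t'])
try:
    m,q,r=top(c,508,172,32,255,266); print('sleeve',r,np.median(q,0))
except Exception as e: print(e)
print(proj(c,np.array([508,172,261])))
E
python3 look.py w2
```

```text
1.5333 [560.47839294 150.5010516  357.18685712] [-3.14088449e+00  5.36874367e-04  1.12969893e+00]
cam at [500.81883603 176.3896408  494.97572577]
sleeve [ 508.27215576  173.69532776   21.98484612 3136.          261.62109521] [507.6138921  173.49662796 261.66505823]
(np.float64(314.92298840390777), np.float64(164.32071080200714))
```

View pics/w2.png

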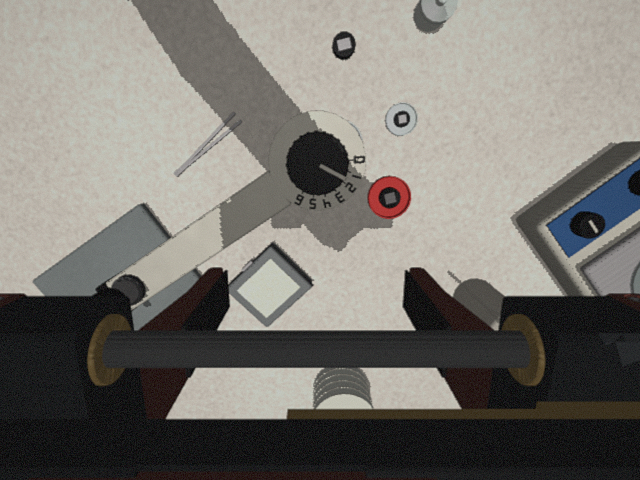

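The wrist view shows the sleeve at (318,163), its index pointing to (345,180), and the numerals 0 at (360,159) to 6 at (299,200). I'll compute the angles with each point on its proper plane.

```bash
python3 - <<'E'
from h import *
import pickle
c=pickle.load(open('w.pkl','rb'))
ce=np.array([508.3,173.6])
for n,u,v in ((0,360,159),(1,357,177),(2,350,188),(3,339,197),(4,326,203),(5,312,204),(6,299,200)):
    p=ray(c,u,v,221)[:2]-ce; print(n,np.hypot(*p).round(1),np.degrees(np.arctan2(p[1],p[0])).round(1))
m,q,r=top(c,508,172,19,255,267)
L=c['frame'].sum(2); w=m&(L>np.median(L[m])+100); v,u=np.nonzero(w)
vx,vy,x0,y0=cv2.fitLine(np.stack([u,v],1).astype(np.float32),2,0,.01,.01).ravel()
a=ray(c,x0,y0,261);b=ray(c,x0+20*vx,y0+20*vy,261); print(len(u),u.min(),u.max(),a,np.degrees(np.arctan2(*(b-a)[[1,0]])))
P=cloud(c); B=P[(abs(P[...,2]-221)<3)&(P[...,1]>0)&(P[...,1]<125)&(abs(P[...,0]-525)<45)]
k=np.polyfit(B[:,1],B[:,0],1);print('tube',np.degrees(np.arctan(k[0])),len(B), np.polyval(k,-15),np.polyval(k,173))
m,q,r=top(c,535,-15,22,262,275) ; print('knob',r,np.median(q,0))
E
```

```text
0 33.2 68.3
1 33.3 44.2
2 32.8 26.7
3 32.3 7.1
4 32.8 -13.0
5 33.1 -32.5
6 32.9 -51.4
110 287 341 [516.09155982 179.02888847 261.        ] 49.08137755177764
tube -7.964955383339633 5814 534.2081023383051 507.9036756442175
knob [524.70251465  -7.35842705   3.76427841  13.         263.46070265] [523.53792574  -9.12473494 263.42264928]
```

```bash
python3 - <<'E'
from h import *
import pickle
c=pickle.load(open('w.pkl','rb'))
a=c['frame'][125:215,265:375,::-1]; cv2.imwrite('pics/c2.png',cv2.resize(a,None,fx=7,fy=6.6,interpolation=cv2.INTER_CUBIC))
L=c['frame'].sum(2); v,u=np.nonzero(L>0); ce=np.array([508.3,173.6])
pts=np.array([ray(c,x,y,261)[:2]-ce for x,y in zip(u[::1],v[::1]) if 310<x<350 and 150<y<190 and L[y,x]>260])
r=np.hypot(*pts.T); an=np.degrees(np.arctan2(pts[:,1],pts[:,0])); k=(r<19)&(r>6)
print(k.sum(),np.percentile(an[k],[5,25,50,75,95]), cv2.fitLine(pts[k].astype(np.float32),2,0,.01,.01).ravel())
E
```

```text
69 [30.62481321 33.98554998 36.75503215 39.52081478 42.06570207] [0.7874076  0.61643267 9.923046   7.4274683 ]
```

View pics/c2.png

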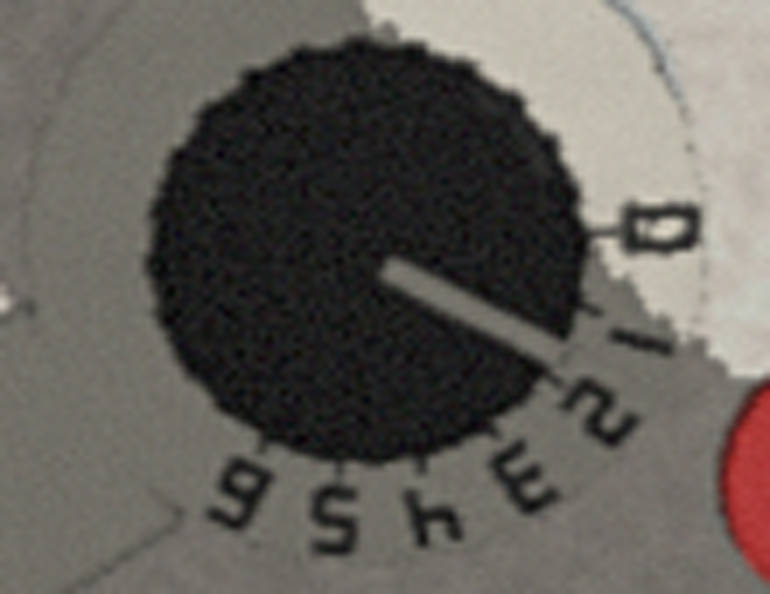

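The index reads between 1 and 2, with a line direction of about 37–38° against 27.7° for "2" and 47.7° for "1". I'll grip it, turn it about 49° clockwise, release, and read it again after the detent settles.

carry_out --moves '[{"tx": -1, "ty": -35, "tz": 0, "wx": 0, "wy": 0, "wz": 0, "grip": 0}, {"tx": -1, "ty": -57, "tz": 10, "wx": 0, "wy": 0, "wz": 0, "grip": 0}, {"tx": -1, "ty": -57, "tz": 30, "wx": 0, "wy": 0, "wz": 0, "grip": 0}, {"tx": -1, "ty": -57, "tz": 60, "wx": 0, "wy": 0, "wz": 0, "grip": 0}, {"tx": -1, "ty": -57, "tz": 85, "wx": 0, "wy": 0, "wz": 0, "grip": 0}, {"tx": -1, "ty": -57, "tz": 98, "wx": 0, "wy": 0, "wz": 0, "grip": 0}, {"tx": -1, "ty": -57, "tz": 103, "wx": 0, "wy": 0, "wz": 0, "grip": 0}, {"tx": -1, "ty": -57, "tz": 103, "wx": 0, "wy": 0, "wz": 0, "grip": 0}]'

```text
clock: 2.2
ee_pos: [507.0, 175.9, 253.6]
orientation: [-3.14, 0.001, 1.135]
contact_force: [-0.5, -0.4, -0.1]
opening: 1.002
```

carry_out --moves '[{"tx": 0, "ty": 0, "tz": 0, "wx": 0, "wy": 0, "wz": 0, "grip": 0.3}, {"tx": 0, "ty": 0, "tz": 0, "wx": 0, "wy": 0, "wz": 0, "grip": 0.5}, {"tx": 0, "ty": 0, "tz": 0, "wx": 0, "wy": 0, "wz": 0, "grip": 0.7}, {"tx": 0, "ty": 0, "tz": 0, "wx": 0, "wy": 0, "wz": 0, "grip": 0.7}, {"tx": 0, "ty": 0, "tz": 0, "wx": 0, "wy": 0, "wz": 0, "grip": 0.7}, {"tx": 0, "ty": 0, "tz": 0, "wx": 0, "wy": 0, "wz": 0, "grip": 0.7}, {"tx": 0, "ty": 0, "tz": 0, "wx": 0, "wy": 0, "wz": 0, "grip": 0.7}, {"tx": 0, "ty": 0, "tz": 0, "wx": 0, "wy": 0, "wz": 0, "grip": 0.7}]' --squeeze 15

```text
clock: 2.87
ee_pos: [508.3, 174.5, 254.8]
orientation: [-3.141, 0.0, 1.132]
contact_force: [0.0, -0.1, 0.9]
opening: 0.475
```

carry_out --moves '[{"tx": 0, "ty": 0, "tz": 0, "wx": 0, "wy": 0, "wz": 7, "grip": 0.7}, {"tx": 0, "ty": 0, "tz": 0, "wx": 0, "wy": 0, "wz": 14, "grip": 0.7}, {"tx": 0, "ty": 0, "tz": 0, "wx": 0, "wy": 0, "wz": 21, "grip": 0.7}, {"tx": 0, "ty": 0, "tz": 0, "wx": 0, "wy": 0, "wz": 28, "grip": 0.7}, {"tx": 0, "ty": 0, "tz": 0, "wx": 0, "wy": 0, "wz": 35, "grip": 0.7}, {"tx": 0, "ty": 0, "tz": 0, "wx": 0, "wy": 0, "wz": 42, "grip": 0.7}, {"tx": 0, "ty": 0, "tz": 0, "wx": 0, "wy": 0, "wz": 49, "grip": 0.7}, {"tx": 0, "ty": 0, "tz": 0, "wx": 0, "wy": 0, "wz": 49, "grip": 0.7}]'

```text
clock: 3.53
ee_pos: [508.6, 174.7, 254.8]
orientation: [3.142, -0.001, 0.271]
contact_force: [1.1, 1.3, 0.9]
opening: 0.473
```

carry_out --moves '[{"tx": 0, "ty": 0, "tz": 0, "wx": 0, "wy": 0, "wz": 0, "grip": 0.7}, {"tx": 0, "ty": 0, "tz": 0, "wx": 0, "wy": 0, "wz": 0, "grip": 0.7}, {"tx": 0, "ty": 0, "tz": 0, "wx": 0, "wy": 0, "wz": 0, "grip": 0.4}, {"tx": 0, "ty": 0, "tz": 0, "wx": 0, "wy": 0, "wz": 0, "grip": 0.0}, {"tx": 0, "ty": 0, "tz": 0, "wx": 0, "wy": 0, "wz": 0, "grip": 0}, {"tx": 0, "ty": 0, "tz": 0, "wx": 0, "wy": 0, "wz": 0, "grip": 0}, {"tx": 0, "ty": 0, "tz": -20, "wx": 0, "wy": 0, "wz": 0, "grip": 0}, {"tx": 0, "ty": 0, "tz": -50, "wx": 0, "wy": 0, "wz": 0, "grip": 0}]'

```text
clock: 4.2
ee_pos: [506.8, 174.1, 302.7]
orientation: [3.14, 0.006, 0.277]
contact_force: [0.9, 0.6, 0.0]
opening: 0.89
```

carry_out --moves '[{"tx": 0, "ty": 10, "tz": -40, "wx": 0, "wy": 0, "wz": 0, "grip": 0}, {"tx": 0, "ty": 40, "tz": -55, "wx": 0, "wy": 0, "wz": 0, "grip": 0}, {"tx": 0, "ty": 62, "tz": -55, "wx": 0, "wy": 0, "wz": 0, "grip": 0}, {"tx": 0, "ty": 62, "tz": -55, "wx": 0, "wy": 0, "wz": 0, "grip": 0}, {"tx": 0, "ty": 62, "tz": -55, "wx": 0, "wy": 0, "wz": 0, "grip": 0}, {"tx": 0, "ty": 62, "tz": -55, "wx": 0, "wy": 0, "wz": 0, "grip": 0}, {"tx": 0, "ty": 62, "tz": -55, "wx": 0, "wy": 0, "wz": 0, "grip": 0}, {"tx": 0, "ty": 62, "tz": -55, "wx": 0, "wy": 0, "wz": 0, "grip": 0}]'

```text
clock: 4.87
ee_pos: [524.9, 116.1, 359.1]
orientation: [-3.141, 0.001, 0.279]
contact_force: [0.7, 0.3, 0.8]
opening: 1.003
```

```bash
python3 look.py w3 >/dev/null; cat > idx.py <<'E'
from h import *
import pickle,sys
c=pickle.load(open('w.pkl','rb')); s=robot.observe(); print(s['ee_pos'],s['orientation'],s['clock'])
m,q,r=top(c,508.3,173.6,32,255,266); print('sleeve',r); ce=r[:2]
u0,v0=map(int,proj(c,np.array([*ce,261])));print(u0,v0)
x,y=max(u0-60,0),max(v0-50,0); cv2.imwrite('pics/%s.png'%sys.argv[1],cv2.resize(c['frame'][y:y+100,x:x+120,::-1],(720,600),interpolation=2))
L=c['frame'].sum(2)
pts=np.array([ray(c,a,b,261)[:2]-ce for b in range(v0-35,v0+35) for a in range(u0-35,u0+35) if L[b,a]>(int(sys.argv[2]) if len(sys.argv)>2 else 260)])
rr=np.hypot(*pts.T);k=(rr<18)&(rr>5);an=np.degrees(np.arctan2(pts[:,1],pts[:,0]))
f=cv2.fitLine(pts[k].astype(np.float32),2,0,.01,.01).ravel()
print(k.sum(),np.percentile(an[k],[5,50,95]),'dir',np.degrees(np.arctan2(f[1],f[0])),'number',3-(np.median(an[k])-8)/20)
E
python3 idx.py c3
```

```text
[524.94213274 115.93150705 359.14885046] [-3.14153629e+00  9.43772464e-04  2.78448246e-01] 4.9167
sleeve [ 508.48724365  173.62922668   21.96383858 3100.          261.64782475]
317 161
66 [-20.59028404 -13.12826607  -7.43692187] dir -11.544598 number 4.056413303485357
```

View pics/c3.png

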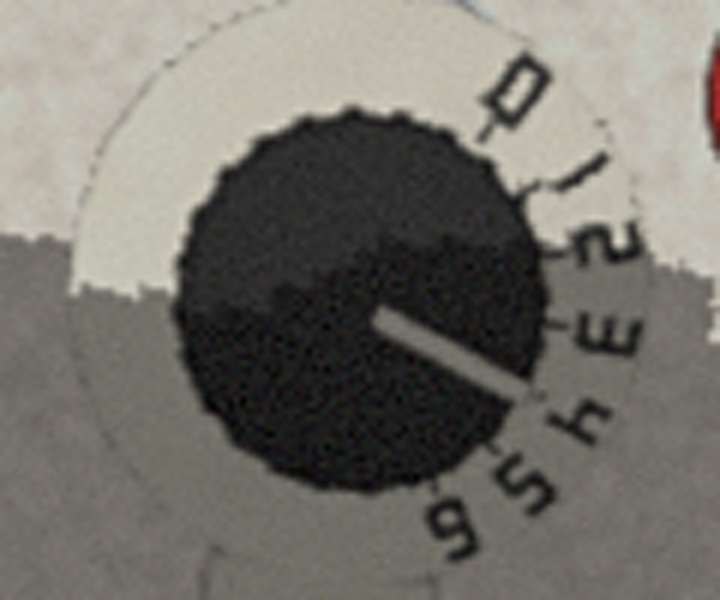

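The index reads 4 (4.03). The turn was exactly 2.5 numbers from an odd half position, so I'll test the detent: nudge it 8° past, release, and see whether it snaps back.

carry_out --moves '[{"tx": 0, "ty": -35, "tz": 0, "wx": 0, "wy": 0, "wz": 0, "grip": 0}, {"tx": 0, "ty": -61, "tz": 20, "wx": 0, "wy": 0, "wz": 0, "grip": 0}, {"tx": 0, "ty": -61, "tz": 50, "wx": 0, "wy": 0, "wz": 0, "grip": 0}, {"tx": 0, "ty": -61, "tz": 80, "wx": 0, "wy": 0, "wz": 0, "grip": 0}, {"tx": 0, "ty": -61, "tz": 100, "wx": 0, "wy": 0, "wz": 0, "grip": 0}, {"tx": 0, "ty": -61, "tz": 105, "wx": 0, "wy": 0, "wz": 0, "grip": 0}, {"tx": 0, "ty": -61, "tz": 105, "wx": 0, "wy": 0, "wz": 0, "grip": 0.4}, {"tx": 0, "ty": -61, "tz": 105, "wx": 0, "wy": 0, "wz": 0, "grip": 0.7}]'

```text
clock: 5.58
ee_pos: [509.0, 173.9, 255.4]
orientation: [3.142, -0.001, 0.277]
contact_force: [0.3, 0.4, 1.1]
opening: 0.89
```

carry_out --moves '[{"tx": 0, "ty": 0, "tz": 0, "wx": 0, "wy": 0, "wz": 0, "grip": 0.7}, {"tx": 0, "ty": 0, "tz": 0, "wx": 0, "wy": 0, "wz": 0, "grip": 0.7}, {"tx": 0, "ty": 0, "tz": 0, "wx": 0, "wy": 0, "wz": 4, "grip": 0.7}, {"tx": 0, "ty": 0, "tz": 0, "wx": 0, "wy": 0, "wz": 7, "grip": 0.7}, {"tx": 0, "ty": 0, "tz": 0, "wx": 0, "wy": 0, "wz": 7, "grip": 0.7}, {"tx": 0, "ty": 0, "tz": 0, "wx": 0, "wy": 0, "wz": 7, "grip": 0.7}, {"tx": 0, "ty": 0, "tz": 0, "wx": 0, "wy": 0, "wz": 7, "grip": 0.7}, {"tx": 0, "ty": 0, "tz": 0, "wx": 0, "wy": 0, "wz": 7, "grip": 0.0}]'

```text
clock: 6.25
ee_pos: [508.8, 173.7, 255.1]
orientation: [-3.141, -0.001, 0.156]
contact_force: [0.6, -0.2, 0.3]
opening: 0.52
```

carry_out --moves '[{"tx": 0, "ty": 0, "tz": 0, "wx": 0, "wy": 0, "wz": 0, "grip": 0}, {"tx": 0, "ty": 0, "tz": 0, "wx": 0, "wy": 0, "wz": 0, "grip": 0}, {"tx": 0, "ty": 0, "tz": 0, "wx": 0, "wy": 0, "wz": 0, "grip": 0}, {"tx": 0, "ty": 0, "tz": -25, "wx": 0, "wy": 0, "wz": 0, "grip": 0}, {"tx": 0, "ty": 0, "tz": -60, "wx": 0, "wy": 0, "wz": 0, "grip": 0}, {"tx": 0, "ty": 25, "tz": -95, "wx": 0, "wy": 0, "wz": 0, "grip": 0}, {"tx": 0, "ty": 62, "tz": -105, "wx": 0, "wy": 0, "wz": 0, "grip": 0}, {"tx": 0, "ty": 62, "tz": -105, "wx": 0, "wy": 0, "wz": 0, "grip": 0}]'

```text
clock: 6.92
ee_pos: [520.5, 105.3, 363.5]
orientation: [3.14, -0.006, 0.147]
contact_force: [0.2, -0.6, -0.7]
opening: 1.0
```

```bash
python3 look.py w4; python3 idx.py c4 
```

```text
6.9667 [519.49176859 108.33906195 361.67166233] [ 3.14134188 -0.00388386  0.14860154]
cam at [509.38732891 170.84079799 501.25688523]
sleeve [ 508.30032349  173.23228455   21.92881966 3076.          261.6471723 ] [507.89884689 173.90154187 261.70784846]
(np.float64(311.90491937473405), np.float64(148.6865190568738))
[519.49176859 108.33906195 361.67166233] [ 3.14134188 -0.00388386  0.14860154] 6.9667
sleeve [ 508.30032349  173.23228455   21.92881966 3076.          261.6471723 ]
312 146
69 [-16.52001783 -10.53806634  -3.16703027] dir -12.205786 number 3.926903316968616
```

It snapped back to 4, so the detent reading is consistent. Next is the knob, at about (534.6,-14.7) with its top at 268, jaws across the boom.

carry_out --moves '[{"tx": -1, "ty": 38, "tz": 0, "wx": 0, "wy": 0, "wz": 0, "grip": 0}, {"tx": -2, "ty": 76, "tz": 0, "wx": 0, "wy": 0, "wz": 0, "grip": 0}, {"tx": -3, "ty": 112, "tz": 10, "wx": 0, "wy": 0, "wz": 0, "grip": 0}, {"tx": -3, "ty": 124, "tz": 35, "wx": 0, "wy": 0, "wz": 0, "grip": 0}, {"tx": -3, "ty": 124, "tz": 55, "wx": 0, "wy": 0, "wz": 0, "grip": 0}, {"tx": -3, "ty": 124, "tz": 55, "wx": 0, "wy": 0, "wz": 0, "grip": 0}, {"tx": -3, "ty": 124, "tz": 55, "wx": 0, "wy": 0, "wz": 0, "grip": 0}, {"tx": -3, "ty": 124, "tz": 55, "wx": 0, "wy": 0, "wz": 0, "grip": 0}]'

```text
clock: 7.63
ee_pos: [534.6, -9.5, 305.2]
orientation: [-3.141, -0.0, 0.156]
contact_force: [-0.0, -0.1, 0.4]
opening: 1.001
```

```bash
python3 - <<'E'
from h import *
s=robot.observe();print(s['ee_pos'],s['orientation'])
for n in ('top','side'):
    c=cam(n)
    try: m,q,r=top(c,534.5,-14.8,18,262,272);print(n,r)
    except Exception as e: print(n,'hidden')
E
```

```text
[534.62601497  -9.54363622 305.21578535] [-3.14141341e+00 -1.86198139e-04  1.56094453e-01]
top [ 0.  0.  0.  0. nan]
side [535.84942627 -11.0963068   13.44175148  74.         266.83804297]h.py:19: RuntimeWarning: Mean of empty slice.
  q=P[m]; (cx,cy),rr=cv2.minEnclosingCircle(q[:,:2].astype(np.float32)); return m,q,np.array([cx,cy,rr,len(q),q[:,2].mean()])
  ret = ret.dtype.type(ret / rcount)
```

carry_out --moves '[{"tx": -1, "ty": 5, "tz": 10, "wx": 0, "wy": 0, "wz": 0, "grip": 0}, {"tx": -1, "ty": 5, "tz": 30, "wx": 0, "wy": 0, "wz": 0, "grip": 0}, {"tx": -1, "ty": 5, "tz": 43, "wx": 0, "wy": 0, "wz": 0, "grip": 0}, {"tx": -1, "ty": 5, "tz": 43, "wx": 0, "wy": 0, "wz": 0, "grip": 0.3}, {"tx": -1, "ty": 5, "tz": 43, "wx": 0, "wy": 0, "wz": 0, "grip": 0.6}, {"tx": -1, "ty": 5, "tz": 43, "wx": 0, "wy": 0, "wz": 0, "grip": 0.9}, {"tx": -1, "ty": 5, "tz": 43, "wx": 0, "wy": 0, "wz": 0, "grip": 0.9}, {"tx": -1, "ty": 5, "tz": 43, "wx": 0, "wy": 0, "wz": 0, "grip": 0.9}]' --squeeze 35

```text
clock: 8.4
ee_pos: [534.6, -15.7, 262.5]
orientation: [-3.142, -0.002, 0.155]
contact_force: [-1.0, 0.6, -0.4]
opening: 0.658
```

carry_out --moves '[{"tx": 0, "ty": 0, "tz": 0, "wx": 0, "wy": 0, "wz": 0, "grip": 0.9}, {"tx": 0, "ty": 0, "tz": 0, "wx": 0, "wy": 0, "wz": 0, "grip": 0.9}, {"tx": 0, "ty": 0, "tz": 0, "wx": 0, "wy": 0, "wz": 0, "grip": 0.9}, {"tx": 0, "ty": 0, "tz": 0, "wx": 0, "wy": 0, "wz": 0, "grip": 0.9}, {"tx": 0, "ty": 0, "tz": 0, "wx": 0, "wy": 0, "wz": 0, "grip": 0.9}, {"tx": 0, "ty": 0, "tz": 0, "wx": 0, "wy": 0, "wz": 0, "grip": 0.9}, {"tx": 0, "ty": 0, "tz": 0, "wx": 0, "wy": 0, "wz": 0, "grip": 0.9}, {"tx": 0, "ty": 0, "tz": 0, "wx": 0, "wy": 0, "wz": 0, "grip": 0.9}]'

```text
clock: 9.07
ee_pos: [535.1, -15.5, 261.9]
orientation: [3.141, -0.002, 0.155]
contact_force: [5.0, 0.5, -2.0]
opening: 0.266
```

carry_out --moves '[{"tx": 0, "ty": 0, "tz": -2, "wx": 0, "wy": 0, "wz": 0, "grip": 0.9}, {"tx": 0, "ty": 0, "tz": -4, "wx": 0, "wy": 0, "wz": 0, "grip": 0.9}, {"tx": 0, "ty": 0, "tz": -6, "wx": 0, "wy": 0, "wz": 0, "grip": 0.9}, {"tx": 0, "ty": 0, "tz": -8, "wx": 0, "wy": 0, "wz": 0, "grip": 0.9}, {"tx": 0, "ty": 0, "tz": -10, "wx": 0, "wy": 0, "wz": 0, "grip": 0.9}, {"tx": 0, "ty": 0, "tz": -11, "wx": 0, "wy": 0, "wz": 0, "grip": 0.9}, {"tx": 0, "ty": 0, "tz": -11, "wx": 0, "wy": 0, "wz": 0, "grip": 0.9}, {"tx": 0, "ty": 0, "tz": -11, "wx": 0, "wy": 0, "wz": 0, "grip": 0.9}]'

```text
clock: 9.73
ee_pos: [535.1, -15.5, 272.2]
orientation: [3.141, -0.002, 0.155]
contact_force: [8.0, 0.1, -8.2]
opening: 0.263
```

```bash
python3 - <<'E'
from h import *
s=robot.observe();print(s['ee_pos'],s['orientation'],s['contact_force'],s['wrist_torque'])
c=cam('side'); P=cloud(c)
m=(np.hypot(P[...,0]-535.5,P[...,1]+11)<18)&(P[...,2]>240)&(P[...,2]<300)
z=P[m][:,2];print(np.histogram(z,bins=np.arange(240,302,3)))
c=cam('wrist'); cv2.imwrite('pics/w5.png',c['frame'][:,:,::-1])
E
```

```text
[535.08634692 -15.51959453 272.17997523] [ 3.14089196e+00 -1.80126360e-03  1.54862645e-01] [ 7.96976273  0.12165319 -8.1522187 ] [-0.04636058 -1.48512649 -0.05282853]
(array([ 8, 26, 15,  5, 10,  6, 19, 19, 17, 17, 16, 21, 44, 14,  5,  3,  5,
        5,  4,  2]), array([240, 243, 246, 249, 252, 255, 258, 261, 264, 267, 270, 273, 276,
       279, 282, 285, 288, 291, 294, 297, 300]))
```

carry_out --moves '[{"tx": 0, "ty": -3, "tz": -0.5, "wx": 0, "wy": 0, "wz": 0, "grip": 0.9}, {"tx": 0.1, "ty": -9, "tz": -0.5, "wx": 0, "wy": 0, "wz": 0, "grip": 0.9}, {"tx": 0.2, "ty": -16, "tz": -0.5, "wx": 0, "wy": 0, "wz": 0, "grip": 0.9}, {"tx": 0.4, "ty": -23, "tz": -0.5, "wx": 0, "wy": 0, "wz": 0, "grip": 0.9}, {"tx": 0.5, "ty": -30, "tz": -0.5, "wx": 0, "wy": 0, "wz": 0, "grip": 0.9}, {"tx": 0.6, "ty": -36, "tz": -0.5, "wx": 0, "wy": 0, "wz": 0, "grip": 0.9}, {"tx": 0.6, "ty": -40, "tz": -0.5, "wx": 0, "wy": 0, "wz": 0, "grip": 0.9}, {"tx": 0.6, "ty": -40, "tz": -0.5, "wx": 0, "wy": 0, "wz": 0, "grip": 0.9}]'

```text
clock: 10.5
ee_pos: [529.4, 24.6, 272.6]
orientation: [3.141, -0.002, 0.156]
contact_force: [7.5, 1.0, -9.3]
opening: 0.266
```

```bash
python3 - <<'E'
from h import *
s=robot.observe();print(s['ee_pos'],s['orientation'],s['contact_force'])
for n,g in (('side',(505,216)),('wrist',(503,213))):
    c=cam(n)
    try: print(n,top(c,*g,32,255,266)[2])
    except Exception as e: print(n,e)
E
```

```text
[529.40628685  24.59322858 272.56327562] [ 3.14075849e+00 -1.61020559e-03  1.55528296e-01] [ 7.54598774  0.95005743 -9.30265107]
side [504.08633423 216.85043335  22.01017952 334.         260.6512594 ]
wrist [ 0.  0.  0.  0. nan]h.py:19: RuntimeWarning: Mean of empty slice.
  q=P[m]; (cx,cy),rr=cv2.minEnclosingCircle(q[:,:2].astype(np.float32)); return m,q,np.array([cx,cy,rr,len(q),q[:,2].mean()])
  ret = ret.dtype.type(ret / rcount)
```

carry_out --moves '[{"tx": 0, "ty": 0, "tz": 1.5, "wx": 0, "wy": 0, "wz": 0, "grip": 0.9}, {"tx": 0, "ty": 0, "tz": 3, "wx": 0, "wy": 0, "wz": 0, "grip": 0.9}, {"tx": 0, "ty": 0, "tz": 5, "wx": 0, "wy": 0, "wz": 0, "grip": 0.9}, {"tx": 0, "ty": 0, "tz": 7, "wx": 0, "wy": 0, "wz": 0, "grip": 0.9}, {"tx": 0, "ty": 0, "tz": 9, "wx": 0, "wy": 0, "wz": 0, "grip": 0.9}, {"tx": 0, "ty": 0, "tz": 10.5, "wx": 0, "wy": 0, "wz": 0, "grip": 0.9}, {"tx": 0, "ty": 0, "tz": 11, "wx": 0, "wy": 0, "wz": 0, "grip": 0.9}, {"tx": 0, "ty": 0, "tz": 11, "wx": 0, "wy": 0, "wz": 0, "grip": 0.9}]'

```text
clock: 11.27
ee_pos: [529.4, 24.5, 262.0]
orientation: [-3.142, -0.002, 0.155]
contact_force: [5.9, 0.8, -3.9]
opening: 0.266
```

```bash
cat > fin.py <<'E'
from h import *
import pickle
s=robot.observe();print(s['clock'],s['ee_pos'],s['contact_force'],s['dq'].round(4),s['opening'])
c=cam('side'); pickle.dump(c,open('s2.pkl','wb'))
print(top(c,505,216,32,255,266)[2])
# knob top height before/after, same patch at pad-visible points
P=cloud(c); m=(np.hypot(P[...,0]-531,P[...,1]-29)<18)&(P[...,2]>240)&(P[...,2]<300)
print(np.histogram(P[m][:,2],bins=np.arange(240,302,3))[0])
b=cv2.resize(c['frame'][215:285,280:380,::-1],None,fx=4,fy=4,interpolation=2)
a=cv2.resize(c['frame'][250:400,270:390,::-1],None,fx=3,fy=3,interpolation=2)
o=np.zeros((450,770,3),np.uint8);o[:280,:400]=b;o[:,405:765]=a;cv2.imwrite('pics/fin.png',o)
m,q,r=top(c,505,214,40,5,17);print('dish',r)
E
python3 fin.py
```

```text
11.2667 [529.44572736  24.54612857 261.95495852] [ 5.90440238  0.8471309  -3.91103633] [-0.0012 -0.0023 -0.0003 -0.0033  0.0001  0.0017 -0.0008] 0.2659456398767875
[503.72784424 217.10224915  22.30647278 332.         260.6651123 ]
[16 19 11 19 17 19 26 16 20 52  8  4  4  7  5  4  4  9  9  4]
dish [506.41598511 213.8556366   31.27762222 401.          11.09737509]
```

View pics/fin.png

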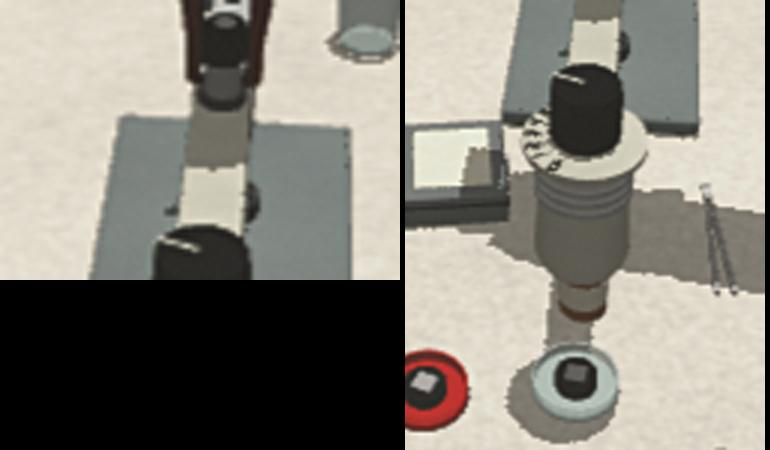

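The lamp section moved 40.5 mm. The knob top is back at about 268 and the spring pull is down to 3.9 N, its value at home. I'll seat it a touch further, hold and check.

carry_out --moves '[{"tx": 0, "ty": 0, "tz": 0.3, "wx": 0, "wy": 0, "wz": 0, "grip": 0.9}, {"tx": 0, "ty": 0, "tz": 0.6, "wx": 0, "wy": 0, "wz": 0, "grip": 0.9}, {"tx": 0, "ty": 0, "tz": 0.6, "wx": 0, "wy": 0, "wz": 0, "grip": 0.9}, {"tx": 0, "ty": 0, "tz": 0.6, "wx": 0, "wy": 0, "wz": 0, "grip": 0.9}, {"tx": 0, "ty": 0, "tz": 0.6, "wx": 0, "wy": 0, "wz": 0, "grip": 0.9}, {"tx": 0, "ty": 0, "tz": 0.6, "wx": 0, "wy": 0, "wz": 0, "grip": 0.9}, {"tx": 0, "ty": 0, "tz": 0.6, "wx": 0, "wy": 0, "wz": 0, "grip": 0.9}, {"tx": 0, "ty": 0, "tz": 0.6, "wx": 0, "wy": 0, "wz": 0, "grip": 0.9}]'

```text
clock: 11.98
ee_pos: [529.5, 24.5, 261.9]
orientation: [-3.141, -0.002, 0.155]
contact_force: [5.3, 2.2, -1.5]
opening: 0.267
```

```bash
python3 fin.py; python3 - <<'E'
from h import *
c=cam('side'); m,q,r=top(c,504,217,32,258,264)
ce=np.array([502.5,213.5])+[2,3.2]; L=c['frame'].sum(2)
P=cloud(c); w=m&(L>300); p=P[w]; 
v,u=np.nonzero(w); print(len(u)); print(list(zip(u.tolist(),v.tolist(),L[w].tolist()))[:60])
E
```

```text
11.9833 [529.48065258  24.51059882 261.85701279] [ 5.33748365  2.22593216 -1.4607358 ] [ 0.0009 -0.0011  0.0015 -0.0007  0.001  -0.0008 -0.0005] 0.26717097219577535
[504.24697876 217.04347229  22.12828064 334.         260.56834946]
[13 14 12 20 15 19 23 13 28 47  8  2  6  5  3  6  5  7 10  4]
dish [505.96014404 213.77880859  31.12411308 386.          11.35261373]
15
[(327, 271, 340), (319, 274, 480), (320, 274, 536), (321, 274, 350), (321, 275, 423), (322, 275, 515), (323, 275, 489), (324, 275, 373), (318, 276, 340), (325, 276, 443), (326, 276, 586), (327, 276, 515), (328, 276, 326), (328, 277, 407), (329, 277, 315)]
```

```bash
python3 - <<'E'
from h import *
import pickle
c=pickle.load(open('s2.pkl','rb'))
d=ray(c,319.5,274,261)-ray(c,328.5,277,261);print('index angle',np.degrees(np.arctan2(d[1],d[0])),'want -12')
s=robot.observe();print(s['contact_force'],s['opening'],robot.sign_off())
E
```

```text
index angle -15.845406782446192 want -12
the job is handed in; nothing more can be done
[ 5.63678231  2.06731766 -2.05538177] 0.2652352566313344 None
```

I set the dimmer to 4, pulled the plunger, slid the lamp section out about 40 mm to the +0.040 hole over the large clear dish, and lowered the pin home. I handed in at about 12 s, still gripping the knob at 35 N; no verdict was reported.

| Check | Reading | Result |
|---|---|---|
| Dimmer, wrist camera | 3.9 to 4.06; it snapped back to 4 after an 8° nudge | Good |
| Dimmer at the end, side view | Index about −16°, 4 lies at −12° (a coarse reading from few pixels) | Within tolerance |
| Plunger pulled | TCP rose 10.3 mm; 8.2 N matched the spring there | Clear of the hole |
| Pin home | TCP height back to its starting value, knob top near 268 mm; pressing 0.6 mm further met a hard stop | Home |
| Lamp over dish | About 4 mm apart in the side view, which reads 2–3 mm off | Within 15 mm |
| Dish moved | Less than 1 mm | Good |
| Knob held | Opening 0.265 (23 mm across a 24 mm knob); contact force itself not measured | Held |

- **Start position:** the index first read about halfway between 1 and 2, which disagrees with the stated start at a whole number. I found no reason for it, but every later reading fits 4.
- **Not measured:** I did not measure the jar and the other bench items at the end. The arm stayed above them throughout.

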